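# Open the analyser's lamp compartment

## Robot

A 6-joint arm with a two-finger parallel gripper is mounted at the origin on the work surface. World frame = base frame: x ahead of the robot, y to its left, z up, the work surface at z = 0. Lengths are in m, angles in rad, forces in N, time in s.
With the tool pointing down it reaches from about 0.25 to 0.8 m from the base axis. Payload 3.9 kg.
Tool frame: the origin (TCP) lies at the very end of the fingers, on their centre line; the grasp point (between the pads) lies 19 mm behind it (tcp_to_grasp is the distance from the TCP to the grasp point, in m); z points along the fingers, y is the line along which they close (so a half turn about z gives the same grasp; the last joint's range is limited). The gripper opens to 85 mm and grips with 20 to 120 N. Pads are 22 mm wide; open, the fingers measure 114 mm over their backs; the gripper's body (76 mm by 85 mm) begins 54 mm behind the grasp point. The pads swing forward as they close: fully open they stand 13 mm farther back than shut.
Start: joints at [1.333, 0.26, -0.138, 1.173, 0, 1.571], TCP at [0.124, 0.51, 0.231] pointing down, gripper open.
Joint ranges: [-2.78, 2.78], [-0.83, 1.72], [-1.28, 1.37], [-1.9, 2.12], [-1.57, 1.48], [-3.14, 3.14]. Speed limits (rad/s): [2.57, 2.57, 3.14, 3.14, 3.14, 3.14].

## Interface

Orientations are given as a unit quaternion [x, y, z, w].
In Python, from cell import * gives the robot as it stands.
- The arm moves only by the shell command python3 -m handwheel 'ROWS' [FORCE]. ROWS is a JSON object of lists of equal length, an entry for each row: "travel": the shift along the tool's x, y, z in cm, a list of three; "spin": the turn about the tool's z in degrees; "fingers": the opening in per cent of the stroke, from 0 (shut) to 100 (fully open). In form: {"travel": [[x, y, z], ...], "spin": [spin, ...], "fingers": [fingers, ...]}. A call has 1 to 20 rows; each row shifts and turns the commanded pose from where the row before left it, along the tool's axes as they then stand; what a row does not reach is not made up. A row lasts 1/8 s, in which the tool goes at most 62.5 mm and 10.7 degrees, less where a joint would pass 70% of its speed; a pose out of reach is approached as far as the arm can. A call with a gripper value outside its range is refused whole. The fingers move at their own pace and stop on an object; FORCE is the grip in N (left out, the last holds). Time passes only in rows, so rows that do not move let the fingers close. It gives the time, the measured TCP pose, the force, the opening and the grip force at its end, in the units of the state.
- get_state(): the state, without advancing time (a new reading comes with each control period).
- get_image(name): name is "side" or "top" or "wrist"; returns the picture (480x640x3 uint8, red, green, blue); there is no depth.
- camera_info(name): a dict with "intrinsics" (3x3 intrinsics, pixels), "R" (3x3) and "t" (3): a world point X has camera coordinates R X + t. Camera axes: x right, y down, z forward; pixel columns grow to the right and rows downward; lengths in m; the calibration is good to about 2 mm. A picture is of the moment at which its call begins: read the wrist's pose just before it. camera_info takes no time and is no camera call; for the wrist camera it gives the pose at the moment of the call.
- finish_job(): hands the job in; it is judged then, once.
Trained networks look in the newest picture that a camera, given by its name, has taken for a name from the list of things; names that differ only in an ending like _2 or _b are one class to them, and where a whole thing is asked for, a point or a joint stands for the part that bears it (a point fixed in the world has none). Each returns a list of dicts, best first, with "confidence" (0 to 1); they miss things now and then, are a little off and sometimes report something else, mostly with a low value. They report only what shows in the picture. A call takes as long as a camera call.
- recognise(camera, name): "rect" ([left, top, width, height] in pixels, round what is visible of it).
- silhouettes(camera, name): "region" (480x640 bool, what is visible of it) and "rect" ([left, top, width, height] in pixels, round what is visible of it).
- spot_point(camera, name): "location" ([row, column] in pixels: a listed point, or the origin of a listed thing).
The state is a dict: "time_s": time; "joint_positions": joint angles; "joint_vel": joint speeds; "joint_efforts": joint torques, N m; "eef_pos": TCP position; "orientation": TCP orientation; "force": force on the tool from outside, world axes, zero at the start; "wrist_torque": the same for the moment, N m; "gripper_width": finger opening in m; "grip_force": force on a finger pad.
Only numpy, scipy, OpenCV 4.12 (cv2) and the standard library are available. Lean on these libraries where they do the work, as an engineer would, in place of code of your own. Each camera call takes 0.05 s, during which the arm holds its last target. There are 200 camera calls.

## Task

The lamp under this analyser's green service panel is due for a check: with the red-handled flat screwdriver turn both slotted fasteners a quarter turn anticlockwise to release the panel, and stand the screwdriver back in a hole of its stand. Lift the panel out by its black handle and set it down gently in the steel tray, lying level with the handle up. Work the fasteners only with the screwdriver, not with the fingers, and leave the other things where they are.

Things in the scene. Friction and masses are not known exactly. Their poses are not given: they have to be found in the camera images.
- analyser: White bench-top analyser, fixed, 340 mm (x) by 260 mm (y). Origin: centre of its underside on the bench; z up; x towards its sloping keypad side. Flat deck 100 mm above the bench from x = -170 to +30 mm; a green cover at x > 30 mm, y 30 to 120 mm, rises to 125 mm. The opening that the panel fills is centred at x = -70 mm, y = 0.
- panel: Loose green service panel, plate 110 mm (x) by 150 mm (y) by 4 mm, 0.22 to 0.35 kg, at the start flush in the analyser's deck (2 mm play), axes parallel to the analyser's. Origin: centre of the plate's underside, z up. Ribs below reach z = -14 mm; it stands level on them on a flat floor. Carries both fasteners (at x = 0, y = +48 mm: a, -48 mm: b). Once both are released it lifts straight up.
- panel_grip (a point): Middle of the panel's black bow handle: a level round bar of 10 mm diameter along the panel's y, 56 mm between the axes of its end posts, clear below; this point is 30 mm above the panel's underside, 26 mm above its top face. Axes parallel to the panel's.
- head_a: Slotted steel head of fastener a, 23 mm diameter, 7 mm thick. Origin: centre of its underside, on the panel's top face; z up, its turning axis; x along the slot. Slot right across, 4.8 mm wide (7.8 mm at the top by 1.5 mm chamfers), floor at z = 2 mm, top at z = 7 mm. At the start the slot lies within 0.25 rad of the panel's y (locked); released, along the panel's x.
- head_b: Slotted head of fastener b at the panel's -y end: same as head_a.
- cam_a (a joint): Angle of fastener a in rad: 0 fully locked, grows anticlockwise seen from above to a stop at 1.57, released. Starts at 0 to 0.25. Stays where it is left; turning takes about 0.06 N m. A blade left twisted hard against the stop binds in the slot and may pull the panel up: ease it back about 0.2 rad before withdrawing. Below about 1.2 its pawl hooks that end of the panel under the opening's edge.
- cam_b (a joint): Angle of fastener b: same as cam_a (also anticlockwise to release).
- driver: Flat screwdriver, red handle, 0.09 to 0.15 kg, 160 mm long, blade down in the stand, turned any way. Origin: middle of the blade's tip; z along the shaft to the handle. Blade 12 mm wide (x), 2.6 mm thick (y), 14 mm tall; shaft 8 mm diameter; handle z = 80 to 160 mm (top 8 mm tapered), hexagon 28 mm across flats: flats face +y, -y and 60 degrees on either side. Its lower end rests on the stand's top.
- stand: Dark grey screwdriver stand, fixed, base 80 mm (x) by 180 mm (y), top 88 mm above the bench. Origin: centre of its underside, z up. Two square through-holes 18 mm wide (22 mm at the mouth) at x = 0, y = +45 mm (red driver) and y = -45 mm (blue driver). A driver standing in it has its tip 8 mm above the bench.
- tray: Open steel instrument tray, fixed, 220 mm (x) by 200 mm (y), walls 4 mm thick and 18 mm high, floor 4 mm thick. Origin: centre of its underside, z up. Starts empty; it stands left or right of the analyser, the stand on the other side.
- cross_driver: Cross-head screwdriver with blue handle, same size as the red one (origin at its tip, z up), in the other hole of the stand. Not needed: leave it.
- wash_bottle: Loose wash bottle, 64 mm diameter, 190 mm tall, blue cap, origin under its centre. Leave it.
- tube_rack: Loose white tube rack, 70 by 150 mm, 82 mm tall with its tubes, origin under its centre. Leave it.

How it is judged:
By the outcome, as a careful person would: the job done as asked, in the order asked, and still so for the second after the job is handed in, with the robot touching nothing.
It also fails if it takes over 72 s, if anything falls off the work surface, if the arm or the gripper's body presses on something with over 40 N, if the wrist force passes 120 N, or if a joint passes its speed limit or range.

## Working session

There is one attempt and no reset: what is moved stays moved. The work goes in short steps, Python scripts to look and compute and a shell command to move; the robot and the scene stay as the last step left them, time stands still between calls to the robot, and variables do not carry over. Pictures are saved under pics/ and viewed, at most 10 in all, crops included, and the job is handed in when it is done.

```bash
ls; mkdir -p pics
python3 - <<'E'
from cell import *
import cv2,numpy as np
print(get_state())
for c in ["top","side"]:
    im=get_image(c); cv2.imwrite(f"pics/{c}0.png",im[:,:,::-1])
    print(c,{k:np.round(v,3).tolist() for k,v in camera_info(c).items()})
    for n in ["analyser","panel","panel_grip","head_a","driver","stand","tray","cross_driver"]:
        r=spot_point(c,n); print(n,[(np.round(d["location"],1).tolist(),round(d["confidence"],2)) for d in r[:3]])
E
```

```text
pics
{'time_s': 0.0, 'joint_positions': array([ 1.33303748e+00,  2.60680947e-01, -1.39400680e-01,  1.17265646e+00,
        2.75477785e-05,  1.57079930e+00]), 'joint_vel': array([ 1.07850288e-05,  1.42542327e-05, -2.13917985e-03, -2.24995262e-03,
        1.34522782e-03, -1.66036400e-03]), 'joint_efforts': array([-4.22607181e-04, -4.05671346e+01,  2.53925389e+01,  1.86426973e-02,
        1.30344583e-04,  3.87204679e-06]), 'eef_pos': array([0.12348241, 0.50957393, 0.23045452]), 'orientation': array([ 1.18601047e-01,  9.92941513e-01, -9.62396501e-04, -1.28821498e-04]), 'force': array([-0.00170541,  0.11202277,  0.71085001]), 'wrist_torque': array([-0.02207509,  0.07491376,  0.02304055]), 'grip_force': 0.0, 'gripper_width': 0.08518521851990539}
top {'intrinsics': [[472.528, 0.0, 316.501], [0.0, 472.528, 238.449], [0.0, 0.0, 1.0]], 'R': [[-0.028, -1.0, 0.005], [-0.998, 0.028, -0.064], [0.064, -0.007, -0.998]], 't': [-0.005, 0.576, 1.288]}
analyser [([223.7, 306.8], 0.88)]
panel [([244.8, 308.4], 0.79)]
panel_grip [([242.1, 307.8], 0.65)]
head_a [([244.7, 328.0], 0.45), ([243.9, 288.4], 0.4)]
driver [([290.9, 417.1], 0.73)]
stand [([290.6, 433.6], 0.58)]
tray [([296.9, 175.9], 0.68)]
cross_driver [([289.4, 446.2], 0.63), ([244.8, 286.3], 0.41)]
side {'intrinsics': [[433.063, 0.0, 319.419], [0.0, 433.063, 239.677], [0.0, 0.0, 1.0]], 'R': [[0.986, -0.165, -0.01], [-0.1, -0.553, -0.827], [0.131, 0.817, -0.562]], 't': [-0.565, 0.142, 0.874]}
analyser [([274.9, 339.3], 0.63)]
panel [([242.0, 309.5], 0.81), ([200.0, 248.2], 0.38)]
panel_grip [([228.4, 314.7], 0.76)]
head_a [([229.7, 311.0], 0.54), ([255.5, 313.8], 0.42)]
driver [([245.1, 308.1], 0.41)]
stand [([200.3, 248.6], 0.72), ([430.0, 256.5], 0.63)]
tray [([199.3, 246.7], 0.93)]
cross_driver []
```

View pics/top0.png

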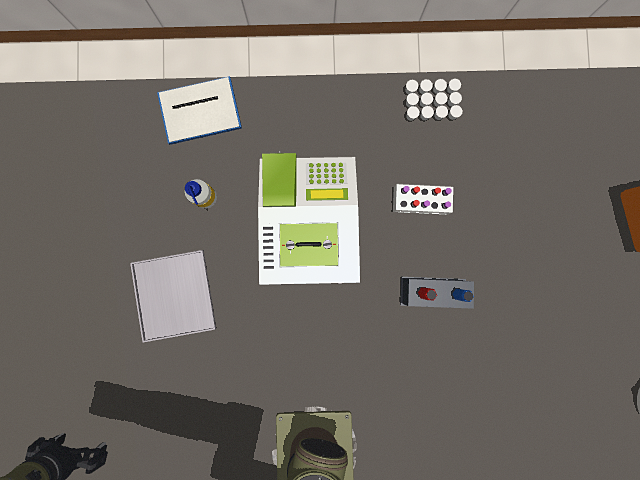

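View pics/side0.png

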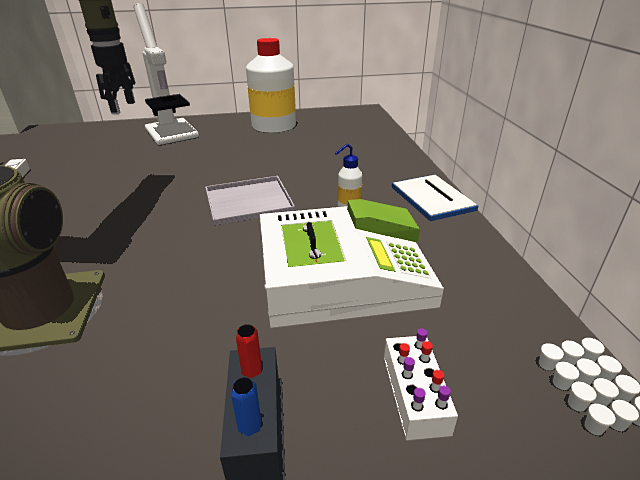

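Top view: red handle near (427,293), blue (461,295), panel centre (309,245), heads near (291,245) and (328,244), and tray (173,296). The side view agrees with this.

```bash
cat > h.py <<'E'
from cell import *
import cv2,numpy as np
from scipy.spatial.transform import Rotation as Ro
def pw(info,uv,z):
    K,R,t=[np.array(info[k]) for k in("intrinsics","R","t")]
    d=R.T@np.linalg.solve(K,[uv[0],uv[1],1]); c=-R.T@t
    return (c+d*(z-c[2])/d[2])
def px(info,X):
    K,R,t=[np.array(info[k]) for k in("intrinsics","R","t")]
    p=K@(R@np.array(X)+t); return p[:2]/p[2]
def plan(x,y,z,yaw=None):
    """travel (cm, tool axes) and spin (deg) from now; yaw = world direction of tool y line, deg; mod 180 nearest"""
    s=get_state(); R=Ro.from_quat(s["orientation"]).as_matrix()
    cur=np.degrees(np.arctan2(R[1,1],R[0,1])); t=R.T@(np.array([x,y,z])-s["eef_pos"])*100
    print("t",round(s["time_s"],2),"pos",s["eef_pos"].round(4),"yaw",cur.round(2),"axisz",R[:,2].round(4),"travel",t.round(2),end=" ")
    if yaw is not None:
        d=(yaw-cur+90)%180-90; print("spin(+=cw from above)",round(-d,2),"q6",s["joint_positions"][5].round(2))
    print()
E
python3 - <<'E'
from h import *
i=camera_info("top"); im=cv2.imread("pics/top0.png")
hsv=cv2.cvtColor(im,cv2.COLOR_BGR2HSV)
def rect(mask,z,nm):
    n,l,st,c=cv2.connectedComponentsWithStats(mask.astype(np.uint8)); k=1+np.argmax(st[1:,4])
    pts=np.argwhere(l==k)[:,::-1]; w=np.array([pw(i,p,z)[:2] for p in pts]).astype(np.float32)
    (c,s,a)=cv2.minAreaRect(w*1000); print(nm,len(pts),"c",np.round(c,1),"size",np.round(s,1),"ang",round(a,2))
g=cv2.inRange(hsv,(35,80,60),(50,255,255))>0; g[:, :]=g; gp=g.copy(); gp[:215]=0
rect(gp,.1,"panel")
b=np.zeros(im.shape[:2],bool); 
w=(im.min(2)>180)
get_image("top")
for nm,z in[("tray",.018),("stand",.088),("panel",.1),("driver",.15),("analyser",.1)]:
    for d in silhouettes("top",nm)[:2]:
        print(round(d["confidence"],2),d["rect"]); rect(d["region"],z,nm)
for nm,uv,z in[("redtop",(431.5,295),.168),("ha",(291,245),.107),("hb",(328,244),.107)]: print(nm,pw(i,uv,z).round(4))
cv2.imwrite("pics/crop.png",cv2.resize(im[200:350,260:490],None,fx=3.4,fy=3.4,interpolation=cv2.INTER_CUBIC))
E
```

```text
panel 2173 c [5.564e+02 1.000e-01] size [148. 109.] ang 88.41
0.88 [130.2, 248.4, 86.2, 90.8]
tray 5987 c [429.9 376.6] size [220.1 204.2] ang 8.44
0.63 [399.5, 275.4, 77.5, 32.4]
stand 1801 c [ 422.8 -331.2] size [193.1  79.5] ang 86.25
0.97 [281.0, 223.2, 58.2, 43.0]
panel 2466 c [555.4  -1.2] size [151.8 109.7] ang 89.55
0.19 [392.4, 179.5, 64.4, 38.2]
panel 1700 c [ 665.2 -302.2] size [158.4  77.7] ang 84.0
0.93 [257.8, 150.7, 102.6, 132.5]
analyser 10137 c [625.4  -1.1] size [261.  340.9] ang 88.84
redtop [ 0.4201 -0.2964  0.168 ]
ha [0.5546 0.0451 0.107 ]
hb [ 0.5545 -0.0502  0.107 ]
```

View pics/crop.png

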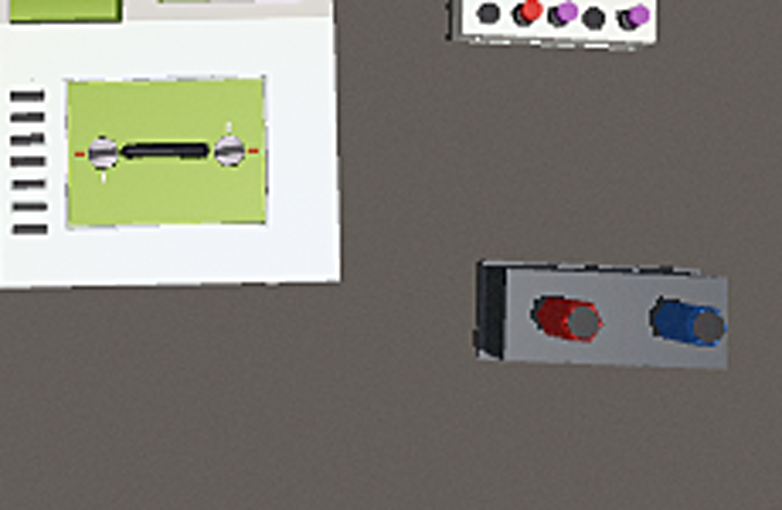

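Run:
```python
from h import *
plan(.36,.15,.29,0)
plan(.42,-.296,.29,0)
i=camera_info("wrist"); s=get_state(); R=Ro.from_quat(s["orientation"]).as_matrix()
print(R.round(3)); c=-i["R"].T@i["t"]; print("cam in tool",(R.T@(c-s["eef_pos"])).round(4)); print((i["R"]@R).round(3),i["intrinsics"])
```

```text
t 1.2 pos [0.1236 0.5102 0.2313] yaw 76.38 axisz [-0. -0. -1.] travel [-31.45 -29.44  -5.87] spin(+=cw from above) 76.38 q6 1.57

t 1.2 pos [0.1236 0.5102 0.2313] yaw 76.38 axisz [-0. -0. -1.] travel [-47.79 -71.37  -5.87] spin(+=cw from above) 76.38 q6 1.57

[[-0.972  0.236 -0.   ]
 [ 0.236  0.972 -0.   ]
 [ 0.    -0.    -1.   ]]
cam in tool [ 0.0742  0.0002 -0.1423]
[[-0.     1.     0.001]
 [-0.956  0.    -0.293]
 [-0.293 -0.001  0.956]] [[335.99308291   0.         322.0930518 ]
 [  0.         335.99308291 241.77982113]
 [  0.           0.           1.        ]]
```

```bash
python3 -m handwheel '{"travel":[[-3.93,-3.68,-0.73],[-3.93,-3.68,-0.73],[-3.93,-3.68,-0.73],[-3.93,-3.68,-0.73],[-3.93,-3.68,-0.73],[-3.93,-3.68,-0.73],[-3.93,-3.68,-0.73],[-3.93,-3.68,-0.73],[-2.04,-5.24,0],[-2.04,-5.24,0],[-2.04,-5.24,0],[-2.04,-5.24,0],[-2.04,-5.24,0],[-2.04,-5.24,0],[-2.04,-5.24,0],[-2.04,-5.24,0],[0,0,0]],"spin":[0,0,0,0,0,0,0,0,0,0,0,0,0,0,0,0,0],"fingers":[100,100,100,100,100,100,100,100,100,100,100,100,100,100,100,100,100]}' 60
python3 - <<'E'
from h import *
plan(.42,-.296,.29,0)
im=get_image("wrist"); cv2.imwrite("pics/w1.png",im[:,:,::-1]); i=camera_info("wrist")
import pickle; pickle.dump(i,open("w1.pkl","wb"))
print(px(i,[.42,-.296,.168]))
for n in["driver","stand"]:
    print(n,[(np.round(d["rect"],1),round(d["confidence"],2)) for d in recognise("wrist",n)])
E
```

```text
time_s: 3.32
eef_pos: [0.4201, -0.2993, 0.2889]
orientation: [0.121, 0.993, -0.0, 0.0]
force: [0.0, 0.5, 0.5]
gripper_width: 0.0855
grip_force: 0.0
t 3.33 pos [ 0.4201 -0.2993  0.2889] yaw 76.1 axisz [-0.e+00 -7.e-04 -1.e+00] travel [ 0.09  0.32 -0.11] spin(+=cw from above) 76.1 q6 -0.38

[323.54968416 234.6733529 ]
driver [(array([308.8, 200.9,  40.3,  48.6]), 0.81)]
stand [(array([198.8, 163.5, 170.9,  96.6]), 0.65)]
```

View pics/w1.png

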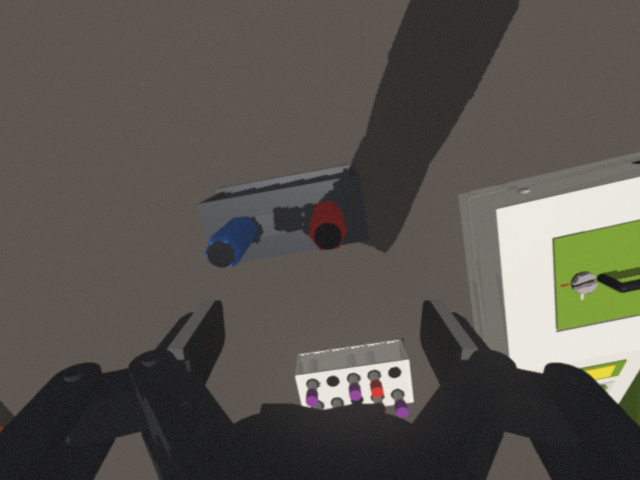

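Wrist view: the red handle's top is at (328,236), blue at (221,252), with the stand behind them; the projection of my estimate is about 4 px off. I'll zoom in for the hexagon angle.

Run:
```python
from h import *
import pickle
i=pickle.load(open("w1.pkl","rb"))
im=cv2.imread("pics/w1.png")
c=im[190:262,295:360]; c=cv2.resize(c,None,fx=8,fy=8,interpolation=cv2.INTER_CUBIC)
cv2.imwrite("pics/c1.png",cv2.convertScaleAbs(c,alpha=2.0,beta=10))
print(pw(i,(328,236),.168).round(4),pw(i,(220.5,253),.168).round(4))
# stand top corners
for uv in [(201,204),(359,166),(367,240),(213,262)]: print(pw(i,uv,.088).round(4))
```

```text
[ 0.422  -0.2927  0.168 ] [ 0.415  -0.3826  0.168 ]
[ 0.3798 -0.4162  0.088 ]
[ 0.3812 -0.2497  0.088 ]
[ 0.4588 -0.2574  0.088 ]
[ 0.4433 -0.4252  0.088 ]
```

View pics/c1.png

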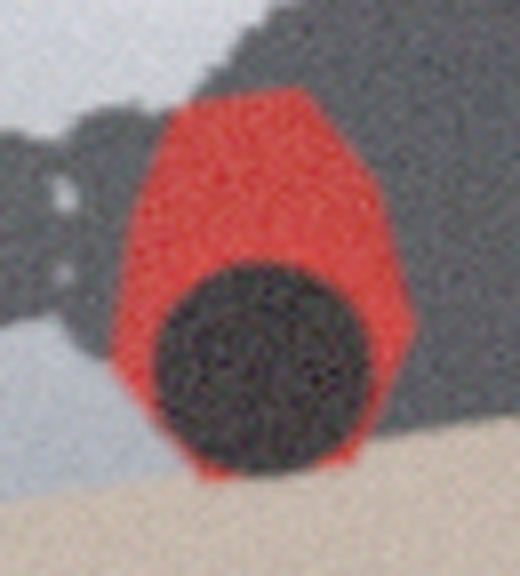

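The crop shows the hexagon shoulder clearly, with vertices at about (112,355), (205,478), (352,460) and (415,325) in the crop.

Run:
```python
from h import *
import pickle
from scipy.optimize import least_squares
i=pickle.load(open("w1.pkl","rb"))
V=np.array([(112,355),(205,478),(352,460),(415,325)])/8+[294.56,189.56]
B=np.array([(175,105),(300,88)])/8+[294.56,189.56]
W=np.array([pw(i,v,.160)[:2] for v in V]); 
r=14/np.cos(np.pi/6)/1000
def f(p):
    a=p[2]+np.arange(4)*s*np.pi/3
    return ((np.c_[p[0]+r*np.cos(a),p[1]+r*np.sin(a)]-W)*1000).ravel()
for s in(1,-1):
  c=W[[0,3]].mean(0); d=W[0]-c
  o=least_squares(f,[*c,np.arctan2(d[1],d[0])],x_scale=[.001,.001,.1]); print(s,o.x[:2].round(4),np.degrees(o.x[2]).round(1),"flat normals",(np.degrees(o.x[2])+30)%60,"rms mm",np.sqrt((o.fun**2).mean()).round(2))
for b in B: print(pw(i,b,.088).round(4))
e=pw(i,B[1],.088)-pw(i,B[0],.088);print(np.degrees(np.arctan2(e[1],e[0])), np.linalg.norm(e))
plan(*o.x[:2],.109,0)
for a in range(3): plan(*o.x[:2],.109,np.degrees(o.x[2])+30+60*a)
```

```text
1 [ 0.4209 -0.2927] -97.5 flat normals 52.49949801624949 rms mm 0.22
-1 [ 0.4348 -0.2946] -97.9 flat normals 52.09076117580837 rms mm 10.0
[ 0.4069 -0.3     0.088 ]
[ 0.4086 -0.2839  0.088 ]
84.01833069230173 0.01625579138832925
t 3.48 pos [ 0.4193 -0.2951  0.2895] yaw 76.38 axisz [-7.0e-04  1.1e-03 -1.0e+00] travel [-1.51  0.39 18.05] spin(+=cw from above) 76.38 q6 -0.38

t 3.48 pos [ 0.4193 -0.2951  0.2895] yaw 76.38 axisz [-7.0e-04  1.1e-03 -1.0e+00] travel [-1.51  0.39 18.05] spin(+=cw from above) -35.71 q6 -0.38

t 3.48 pos [ 0.4193 -0.2951  0.2895] yaw 76.38 axisz [-7.0e-04  1.1e-03 -1.0e+00] travel [-1.51  0.39 18.05] spin(+=cw from above) 84.29 q6 -0.38

t 3.48 pos [ 0.4193 -0.2951  0.2895] yaw 76.38 axisz [-7.0e-04  1.1e-03 -1.0e+00] travel [-1.51  0.39 18.05] spin(+=cw from above) 24.29 q6 -0.38
```

```bash
cat >> h.py <<'E'
def snap(name,path):
    i=camera_info(name); im=get_image(name)[:,:,::-1].copy(); j=camera_info(name); cv2.imwrite(path,im)
    print("cam drift mm",((np.array(j["R"]).T@j["t"]-np.array(i["R"]).T@i["t"])*1000).round(2)); return i,im
E
python3 - <<'E'
from h import *
i,im=snap("wrist","pics/w2.png")
h=cv2.cvtColor(im,cv2.COLOR_BGR2HSV).astype(int)
b,g,r=[im[:,:,k].astype(int) for k in range(3)]
m=(r>1.8*g)&(r>40); m[:180]=0;m[300:]=0;m[:,:290]=0;m[:,370:]=0
# dark round cap centre
n,l,st,c=cv2.connectedComponentsWithStats(m.astype(np.uint8)); k=1+np.argmax(st[1:,4]); print(st[k])
m=(l==k).astype(np.uint8); hull=cv2.convexHull(cv2.findContours(m,0,1)[0][0] if False else np.argwhere(m)[:,::-1].astype(np.int32).reshape(-1,1,2))
ap=cv2.approxPolyDP(hull,2,True).reshape(-1,2); print(ap.tolist())
hm=np.zeros_like(m); cv2.fillPoly(hm,[hull],1); d=((hm>0)&(m==0)).astype(np.uint8); d=cv2.morphologyEx(d,cv2.MORPH_OPEN,np.ones((5,5)))
p=np.argwhere(d)[:,::-1]; print(len(p),p.mean(0),pw(i,p.mean(0),.168).round(4))
plan(*pw(i,p.mean(0),.168)[:2],.109,53)
E
```

```text
cam drift mm [-0.03 -0.39 -0.18]
[304 203  37  47 812]
[[333, 249], [310, 244], [304, 238], [307, 218], [313, 205], [328, 203], [337, 215], [340, 235]]
497 [322.1750503  236.92555332] [ 0.4215 -0.2955  0.168 ]
t 3.52 pos [ 0.4194 -0.2947  0.2897] yaw 76.43 axisz [-4.e-04  7.e-04 -1.e+00] travel [-0.23 -0.04 18.07] spin(+=cw from above) 23.43 q6 -0.38
```

```bash
python3 -m handwheel '{"travel":[[-0.23,-0.04,3],[0,0,4],[0,0,4],[0,0,4],[0,0,2],[0,0,1.07],[0,0,0],[0,0,0],[0,0,0],[0,0,0],[0,0,0],[0,0,0]],"spin":[7.8,7.8,7.8,0,0,0,0,0,0,0,0,0],"fingers":[100,100,100,100,100,100,100,20,20,20,20,20]}' 60
```

```text
time_s: 5.03
eef_pos: [0.4223, -0.2971, 0.1096]
orientation: [0.318, 0.948, -0.0, 0.001]
force: [-0.3, 0.3, 5.4]
gripper_width: 0.0273
grip_force: 59.1
```

```bash
python3 -m handwheel '{"travel":[[0,0,-1],[0,0,-4],[0,0,-5],[0,0,-4],[0,0,-2],[0,0,0],[0,0,0]],"spin":[0,0,0,0,0,0,0],"fingers":[20,20,20,20,20,20,20]}'
python3 - <<'E'
from h import *
i,im=snap("wrist","pics/w3.png")
plan(.42,-.296,.25,53)
s=get_state();R=Ro.from_quat(s["orientation"]).as_matrix()
u=px(i,s["eef_pos"]+R@[0,0,.101]);v=px(i,s["eef_pos"]+R@[0,0,.087]); print(u,v,s["grip_force"],s["gripper_width"])
x,y=int(u[0]),int(u[1]); x=max(x,60);c=im[y-60:y+60,x-60:x+60]; cv2.imwrite("pics/c3.png",cv2.convertScaleAbs(cv2.resize(c,None,fx=5,fy=5,interpolation=cv2.INTER_CUBIC),alpha=1.7,beta=20))
E
```

```text
time_s: 5.9
eef_pos: [0.4212, -0.2963, 0.2678]
orientation: [0.318, 0.948, 0.0, -0.001]
force: [-0.1, 0.6, -2.1]
gripper_width: 0.0272
grip_force: 60.6
cam drift mm [ 0.09 -0.07  0.27]
t 5.95 pos [ 0.4211 -0.2962  0.2675] yaw 52.97 axisz [-0.0024  0.0016 -1.    ] travel [ 0.09 -0.05  1.75] spin(+=cw from above) -0.03 q6 0.03

[321.92967736 241.06267429] [321.91774281 246.7446925 ] 60.622779498808086 0.027074798508215068
```

View pics/c3.png

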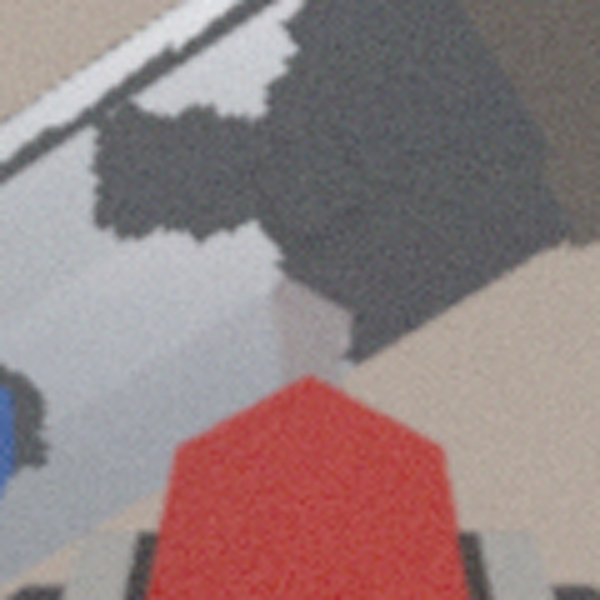

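The crop shows the blade's lower edge running at 30° down and to the right, so blade direction = tool y yaw − 30°. Next I'll hover over head b.

Run:
```python
from h import *
plan(.555,-.049,.268,119)
```

```text
t 5.95 pos [ 0.4211 -0.2962  0.2675] yaw 52.97 axisz [-0.0024  0.0016 -1.    ] travel [ 4.19 27.8  -0.04] spin(+=cw from above) -66.03 q6 0.03
```

```bash
python3 -m handwheel '{"travel":[[0.4,2.8,0],[0.85,5.5,0],[0.85,5.5,0],[0.85,5.5,0],[0.84,5.5,0],[0.4,3,0],[0,0,0],[0,0,0],[0,0,0],[0,0,0],[0,0,0],[0,0,0],[0,0,0],[0,0,0]],"spin":[0,0,0,0,0,0,-5,-10,-10,-10,-10,-10,-7,-4],"fingers":[20,20,20,20,20,20,20,20,20,20,20,20,20,20]}'
python3 - <<'E'
from h import *
get_image("top");get_image("top");get_image("top")
i,im=snap("wrist","pics/w4.png")
plan(.555,-.049,.268,119)
for z in(.1,.107): print(px(i,[.555,-.049,z]),px(i,[.557,.047,z]))
s=get_state();R=Ro.from_quat(s["orientation"]).as_matrix();print("tip",px(i,s["eef_pos"]+R@[0,0,.101]))
import pickle; pickle.dump(i,open("w4.pkl","wb"))
for n in["head_a","panel_grip","panel","head_b"]:
    print(n,[(np.round(d["location"],1),round(d["confidence"],2)) for d in spot_point("wrist",n)])
E
```

```text
time_s: 7.7
eef_pos: [0.5549, -0.0495, 0.2672]
orientation: [-0.251, 0.968, 0.001, -0.002]
force: [0.6, 0.1, -0.8]
gripper_width: 0.027
grip_force: 60.6
cam drift mm [-0.07  0.   -0.23]
t 7.9 pos [ 0.5552 -0.0495  0.2679] yaw 118.91 axisz [-2.1e-03  2.0e-04 -1.0e+00] travel [-0.    0.06 -0.01] spin(+=cw from above) -0.09 q6 -0.59

[322.69054118 221.74119505] [406.69273617 269.20087045]
[322.70522565 223.49693748] [408.43601092 271.85824767]
tip [322.24410247 242.02608402]
head_a [(array([222.9, 321.5]), 0.78), (array([268.9, 405.7]), 0.63)]
panel_grip [(array([252.2, 370.9]), 0.76)]
panel [(array([243.2, 366.3]), 0.78)]
head_b [(array([222.9, 321.5]), 0.78), (array([268.9, 405.7]), 0.63)]
```

View pics/w4.png

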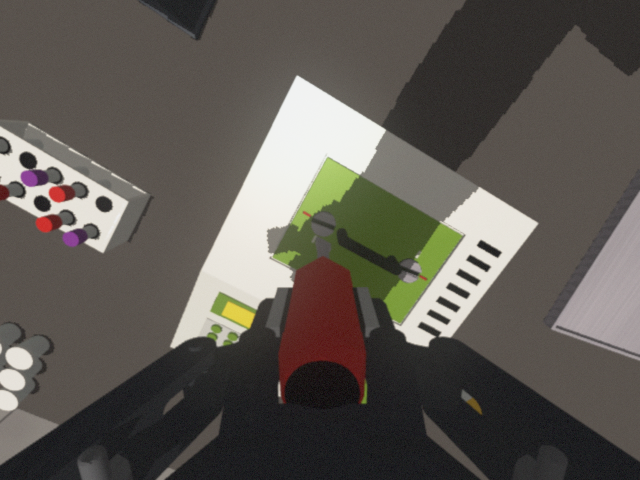

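The head centres at (322,223) and (406,269) match my predictions within about 1 px. I'll crop for the slot angles.

Run:
```python
from h import *
im=cv2.imread("pics/w4.png")
c=im[200:290,298:430]; cv2.imwrite("pics/c4.png",cv2.convertScaleAbs(cv2.resize(c,None,fx=6,fy=6,interpolation=cv2.INTER_CUBIC),alpha=1.8,beta=10))
```

```text
(no output)
```

View pics/c4.png

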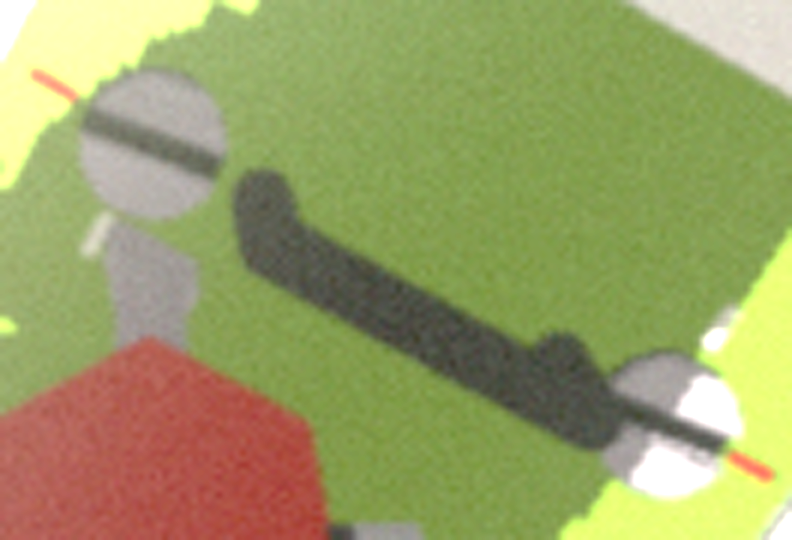

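Run:
```python
from h import *
import pickle
i=pickle.load(open("w4.pkl","rb"))
q=lambda u,v:(u/6+297.6,v/6+199.6)
def ang(a,b,z):
    d=pw(i,q(*b),z)-pw(i,q(*a),z); return np.degrees(np.arctan2(d[1],d[0]))%180,np.linalg.norm(d)*1000
print("slot b",ang((85,120),(218,168),.106)); print("slot a",ang((615,402),(725,445),.106))
print("blade",ang((108,225),(195,262),.167))
b=pw(i,q(153,144),.107);a=pw(i,q(672,425),.107);print("b",b,"a",a, "line", np.degrees(np.arctan2(*(a-b)[1::-1])),np.linalg.norm(a-b))
e0=pw(i,q(108,225),.167);e1=pw(i,q(195,262),.167);print("tip edge mid",(e0+e1)/2)
print("grip px", pw(i,(370.9,252.2),.126))
```

```text
slot b (np.float64(98.55468422173969), np.float64(21.999549944049114))
slot a (np.float64(96.79030088452124), np.float64(19.809722465973525))
blade (np.float64(94.98360275045128), np.float64(11.975700814209388))
b [ 0.55490904 -0.04863204  0.107     ] a [0.55521312 0.04717384 0.107     ] line 89.8181472881313 0.0958063568717623
tip edge mid [ 0.55351121 -0.04981712  0.167     ]
grip px [ 0.55320946 -0.00092649  0.126     ]
```

```bash
python3 -m handwheel '{"travel":[[-0.05,0.09,2],[0,0,2.5],[0,0,1],[0,0,0.3],[0,0,0.2],[0,0,0]],"spin":[-6.5,0,0,0,0,0],"fingers":[20,20,20,20,20,20]}'
python3 -m handwheel '{"travel":[[0,0,0.15],[0,0,0.15],[0,0,0]],"spin":[0,0,0],"fingers":[20,20,20]}'
```

```text
time_s: 8.85
eef_pos: [0.5563, -0.0486, 0.2097]
orientation: [-0.305, 0.952, -0.0, 0.001]
force: [-0.2, -0.6, -0.8]
gripper_width: 0.0271
grip_force: 60.6
time_s: 9.22
eef_pos: [0.5558, -0.0485, 0.2059]
orientation: [-0.305, 0.952, 0.0, -0.0]
force: [-0.6, 0.3, -0.5]
gripper_width: 0.0272
grip_force: 60.6
```

```bash
python3 -m handwheel '{"travel":[[0,0,0.1],[0,0,0],[0,0,0],[0,0,0],[0,0,0],[0,0,0],[0,0,0],[0,0,0],[0,0,0]],"spin":[-4,-10,-10,-10,-10,-10,-10,-10,0],"fingers":[20,20,20,20,20,20,20,20,20]}'
python3 - <<'E'
from h import *
plan(.555,-.049,.2,0); print(get_state()["wrist_torque"],get_state()["force"])
E
```

```text
time_s: 10.35
eef_pos: [0.5562, -0.0482, 0.2051]
orientation: [0.816, -0.578, 0.0, -0.001]
force: [1.4, 0.8, -1.9]
gripper_width: 0.0274
grip_force: 60.6
t 10.35 pos [ 0.5562 -0.0482  0.2051] yaw -160.64 axisz [ 6.e-04  8.e-04 -1.e+00] travel [0.04 0.14 0.51] spin(+=cw from above) 19.36 q6 -2.0

[ 0.40885552 -0.28098529 -0.07134083] [ 1.42945042  0.78831296 -1.8730815 ]
```

```bash
python3 -m handwheel '{"travel":[[0,0,0],[0,0,0],[0,0,0]],"spin":[-8,-7,0],"fingers":[20,20,20]}'
python3 -c 'from h import *;print(get_state()["wrist_torque"])'
python3 -m handwheel '{"travel":[[0,0,0],[0,0,0],[0,0,0]],"spin":[-3,-2,0],"fingers":[20,20,20]}'
python3 -c 'from h import *;print(get_state()["wrist_torque"]);plan(0,0,0,0)'
```

```text
time_s: 10.72
eef_pos: [0.556, -0.0482, 0.2051]
orientation: [0.884, -0.467, 0.0, -0.0]
force: [1.1, 1.6, -1.9]
gripper_width: 0.0272
grip_force: 60.6
[ 0.38475601 -0.21856396 -0.05481865]
time_s: 11.1
eef_pos: [0.5559, -0.0484, 0.2051]
orientation: [0.904, -0.428, 0.0, -0.0]
force: [-0.0, 0.8, -0.6]
gripper_width: 0.0271
grip_force: 60.7
[ 0.41723394 -0.22095428 -0.04256675]
t 11.1 pos [ 0.5559 -0.0484  0.2051] yaw -140.62 axisz [ 2.e-04  3.e-04 -1.e+00] travel [-39.01  39.91  20.5 ] spin(+=cw from above) 39.38 q6 -2.35
```

```bash
python3 -m handwheel '{"travel":[[0,0,0],[0,0,0],[0,0,0]],"spin":[-2,-1,0],"fingers":[20,20,20]}'
python3 -c 'from h import *;print(get_state()["wrist_torque"])'
python3 -m handwheel '{"travel":[[0,0,0],[0,0,0],[0,0,0]],"spin":[-2,-1,0],"fingers":[20,20,20]}'
python3 -c 'from h import *;print(get_state()["wrist_torque"]);plan(0,0,0,0)'
```

```text
time_s: 11.48
eef_pos: [0.5559, -0.0485, 0.2051]
orientation: [0.915, -0.403, 0.0, -0.0]
force: [1.3, 1.7, -0.0]
gripper_width: 0.0271
grip_force: 60.7
[ 0.54840489 -0.18800658 -0.13274736]
time_s: 11.85
eef_pos: [0.5559, -0.0485, 0.2051]
orientation: [0.925, -0.379, 0.0, -0.0]
force: [0.3, 2.0, -1.0]
gripper_width: 0.0272
grip_force: 60.7
[ 0.47645153 -0.13586773 -0.06677337]
t 11.85 pos [ 0.5559 -0.0485  0.2051] yaw -134.52 axisz [ 1.e-04  1.e-04 -1.e+00] travel [-43.04  35.52  20.5 ] spin(+=cw from above) 45.48 q6 -2.45
```

```bash
python3 -m handwheel '{"travel":[[0,0,0],[0,0,0],[0,0,0]],"spin":[-3,-2,0],"fingers":[20,20,20]}'
python3 - <<'E'
from h import *
print(get_state()["wrist_torque"]); i,im=snap("wrist","pics/w5.png"); plan(0,0,0,0);print(get_state()["wrist_torque"])
h=px(i,[.555,-.0487,.107]);print(h); x,y=h.astype(int)
c=im[y-45:y+45,x-45:x+75]; cv2.imwrite("pics/c5.png",cv2.convertScaleAbs(cv2.resize(c,None,fx=6,fy=6,interpolation=cv2.INTER_CUBIC),alpha=1.6,beta=10))
E
```

```text
time_s: 12.22
eef_pos: [0.5558, -0.0485, 0.205]
orientation: [0.941, -0.338, -0.0, -0.0]
force: [0.5, 1.1, -0.5]
gripper_width: 0.0272
grip_force: 60.8
[ 0.53795594 -0.15179681 -0.01425426]
cam drift mm [0.01 0.01 0.  ]
t 12.28 pos [ 0.5558 -0.0485  0.205 ] yaw -129.55 axisz [-0.e+00  1.e-04 -1.e+00] travel [-45.94  31.66  20.5 ] spin(+=cw from above) 50.45 q6 -2.54

[ 0.60491583 -0.14565471 -0.0280495 ]
[323.21220932 244.21875651]
```

View pics/c5.png

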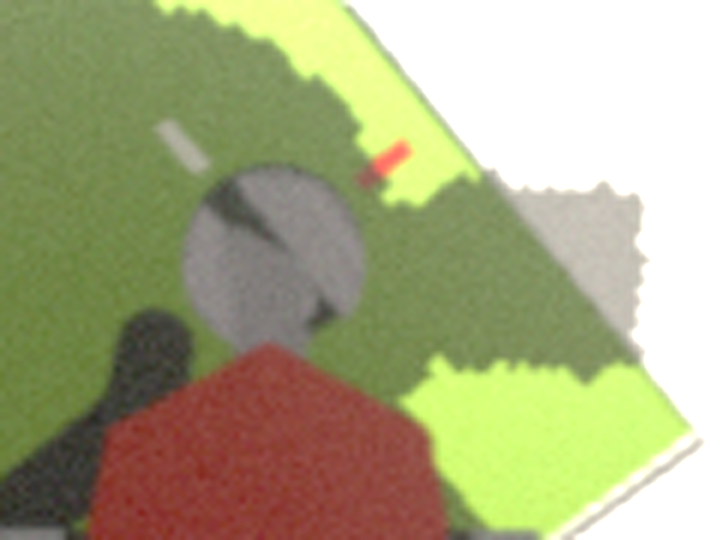

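The slot of b, (225,200)-(325,315), is now parallel to the panel's x edge, so b is released and at its stop. I'll ease back and withdraw.

```bash
python3 -m handwheel '{"travel":[[0,0,0],[0,0,0],[0,0,0]],"spin":[7,5,0],"fingers":[20,20,20]}'
python3 -m handwheel '{"travel":[[0,0,-0.3],[0,0,-0.5],[0,0,-1.5],[0,0,-3],[0,0,-1],[0,0,0],[0,0,0]],"spin":[0,0,0,0,0,0,0],"fingers":[20,20,20,20,20,20,20]}'
python3 - <<'E'
from h import *
print(get_state()["wrist_torque"]); i,im=snap("wrist","pics/w6.png"); plan(.555,.0475,.2679,0)
import pickle; pickle.dump(i,open("w6.pkl","wb"))
s=get_state();R=Ro.from_quat(s["orientation"]).as_matrix();h=px(i,s["eef_pos"]+R@[0,0,.101]);print(h); x,y=h.astype(int)
print(px(i,[.555,-.0487,.107]))
c=im[y-60:y+40,x-60:x+60];print(x-60,y-60); cv2.imwrite("pics/c6.png",cv2.convertScaleAbs(cv2.resize(c,None,fx=6,fy=6,interpolation=cv2.INTER_CUBIC),alpha=1.6,beta=10))
E
```

```text
time_s: 12.65
eef_pos: [0.5555, -0.0487, 0.2048]
orientation: [0.901, -0.434, -0.0, 0.0]
force: [0.2, 1.4, -1.4]
gripper_width: 0.0273
grip_force: 60.6
time_s: 13.52
eef_pos: [0.5553, -0.0485, 0.2671]
orientation: [0.901, -0.435, -0.001, 0.0]
force: [-0.3, 0.2, -2.3]
gripper_width: 0.0273
grip_force: 60.6
[ 0.0369713  -0.0197771  -0.00452675]
cam drift mm [ 0.07 -0.01  0.25]
t 13.57 pos [ 0.5552 -0.0485  0.2669] yaw -141.52 axisz [-2.e-03  1.e-04 -1.e+00] travel [-7.53 -5.96 -0.1 ] spin(+=cw from above) 38.48 q6 -2.33

[322.51172379 242.50969592]
[322.49483892 223.64920988]
262 182
```

View pics/c6.png

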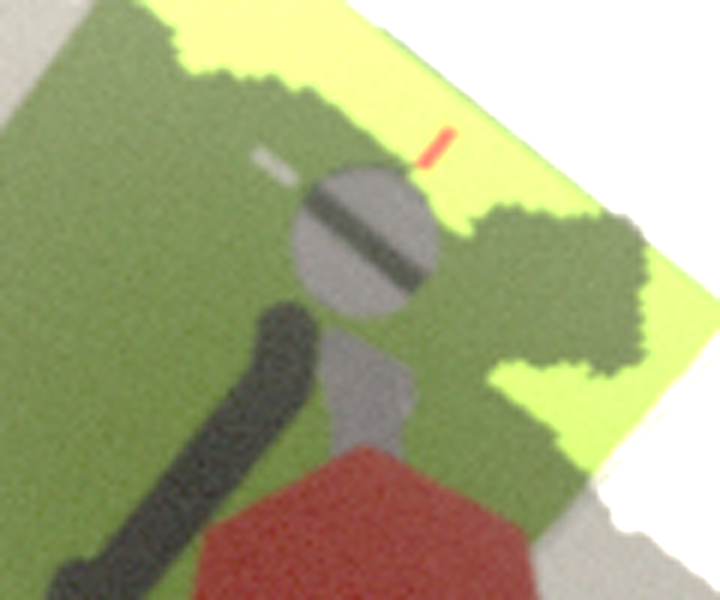

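```bash
python3 -m handwheel '{"travel":[[-2.45,-2.03,0],[-3,-2.4,0],[-2,-1.6,0],[0,0,0],[0,0,0],[0,0,0],[0,0,0],[0,0,0],[0,0,0],[0,0,0],[0,0,0],[0,0,0],[0,0,0],[0,0,0]],"spin":[5,10,10,10,10,10,10,10,10,6,3.5,0,0,0],"fingers":[20,20,20,20,20,20,20,20,20,20,20,20,20,20]}'
python3 - <<'E'
from h import *
i,im=snap("wrist","pics/w7.png"); plan(.556,.0473,.2679,124)
import pickle; pickle.dump(i,open("w7.pkl","wb"))
print([(np.round(d["location"],1),round(d["confidence"],2)) for d in spot_point("wrist","head_a")])
x,y=262,182
c=im[y:y+90,x:x+120]; cv2.imwrite("pics/c7.png",cv2.convertScaleAbs(cv2.resize(c,None,fx=6,fy=6,interpolation=cv2.INTER_CUBIC),alpha=1.6,beta=10))
E
```

```text
time_s: 15.32
eef_pos: [0.5665, 0.0463, 0.2677]
orientation: [-0.292, 0.956, 0.0, -0.0]
force: [-0.1, 0.9, -1.5]
gripper_width: 0.0273
grip_force: 60.7
cam drift mm [-0.02 -0.01 -0.08]
t 15.38 pos [0.5666 0.0462 0.2679] yaw 124.0 axisz [-3.e-04 -0.e+00 -1.e+00] travel [ 0.82  0.68 -0.  ] spin(+=cw from above) -0.0 q6 -0.51

[(array([152.1, 240.9]), 0.89), (array([211.4, 327.6]), 0.86)]
```

View pics/c7.png

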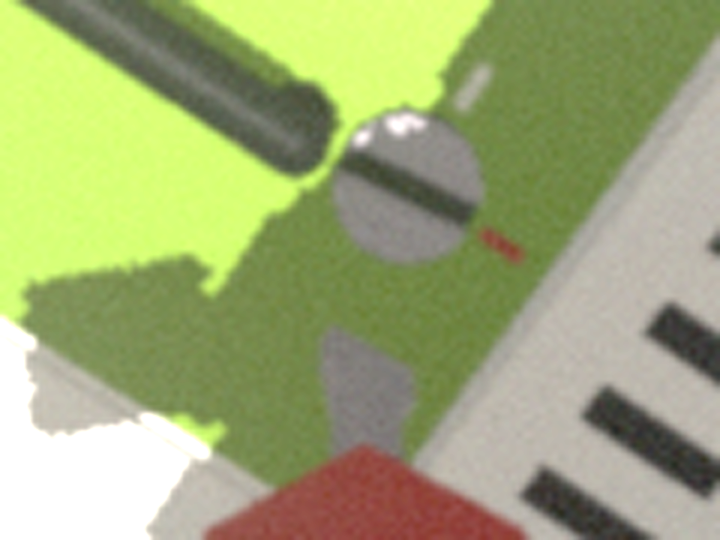

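The slot of a, (345,160)-(470,218), is still in the locked position, and the tip is offset because I combined spin with travel. I've also now viewed 11 pictures, one over the limit of 10, so no more viewing. From here I'll use numbers only.

Run:
```python
from h import *
import pickle
i=pickle.load(open("w7.pkl","rb"))
q=lambda u,v:(u/6+261.6,v/6+181.6)
w=lambda u,v,z:pw(i,q(u,v),z)
A=lambda d:np.degrees(np.arctan2(d[1],d[0]))%180
h=w(409,186,.107);t0,t1=w(322,330,.1665),w(412,368,.1665)
print("head",h,"slot",A(w(470,218,.106)-w(345,160,.106)),"blade",A(t1-t0),"tip edge mid",(t0+t1)/2)
tip=(t0+t1)/2+[.0013,0,0]; d=h-tip; s=get_state(); print(tip, d[:2]); plan(s["eef_pos"][0]+d[0],s["eef_pos"][1]+d[1],.2679,124)
i=pickle.load(open("w6.pkl","rb")); print("b",w(366,240,.107))
```

```text
head [0.55462981 0.04633156 0.107     ] slot 98.77562665302608 blade 100.24498398987262 tip edge mid [0.56513939 0.0456293  0.1665    ]
[0.56643939 0.0456293  0.1665    ] [-0.01180958  0.00070226]
t 15.43 pos [0.5666 0.0462 0.2679] yaw 123.99 axisz [-1.e-04 -0.e+00 -1.e+00] travel [0.94 0.72 0.  ] spin(+=cw from above) -0.01 q6 -0.51

b [ 0.5561356  -0.05028399  0.107     ]
```

```bash
python3 -m handwheel '{"travel":[[0.93,0.66,2],[0,0,2.5],[0,0,1],[0,0,0.3],[0,0,0.2],[0,0,0]],"spin":[0,0,0,0,0,0],"fingers":[20,20,20,20,20,20]}'
python3 -m handwheel '{"travel":[[0,0,0.15],[0,0,0.15],[0,0,0]],"spin":[0,0,0],"fingers":[20,20,20]}'
```

```text
time_s: 16.18
eef_pos: [0.5558, 0.0466, 0.2086]
orientation: [-0.292, 0.956, -0.0, 0.001]
force: [0.1, -0.0, -1.1]
gripper_width: 0.0271
grip_force: 60.7
time_s: 16.55
eef_pos: [0.5552, 0.0465, 0.205]
orientation: [-0.292, 0.956, -0.0, -0.0]
force: [-0.0, 1.2, -1.4]
gripper_width: 0.0274
grip_force: 60.7
```

```bash
python3 -m handwheel '{"travel":[[0,0,0],[0,0,0],[0,0,0],[0,0,0],[0,0,0],[0,0,0],[0,0,0],[0,0,0],[0,0,0],[0,0,0],[0,0,0],[0,0,0]],"spin":[-5,-10,-10,-10,-10,-10,-10,-10,-10,-8,-5,0],"fingers":[20,20,20,20,20,20,20,20,20,20,20,20]}'
python3 -c 'from h import *;print(get_state()["wrist_torque"]);plan(.555,.0465,.205,0)'
python3 -m handwheel '{"travel":[[0,0,0],[0,0,0],[0,0,0]],"spin":[-4,-3,0],"fingers":[20,20,20]}'
python3 -c 'from h import *;print(get_state()["wrist_torque"]);plan(.555,.0465,.205,0)'
```

```text
time_s: 18.05
eef_pos: [0.5553, 0.0471, 0.2052]
orientation: [0.913, -0.407, -0.0, -0.001]
force: [0.3, 0.9, -0.4]
gripper_width: 0.0268
grip_force: 60.7
[ 0.5433891   0.02936973 -0.14324461]
t 18.05 pos [0.5553 0.0471 0.2052] yaw -138.08 axisz [ 2.0e-04  1.3e-03 -1.0e+00] travel [0.03 0.06 0.02] spin(+=cw from above) 41.92 q6 -2.22

time_s: 18.42
eef_pos: [0.5552, 0.0471, 0.2051]
orientation: [0.936, -0.351, -0.0, -0.001]
force: [-0.2, 2.5, 0.3]
gripper_width: 0.0274
grip_force: 60.8
[ 0.64477191  0.1047759  -0.04120298]
t 18.43 pos [0.5552 0.0471 0.2051] yaw -131.11 axisz [ 1.0e-04  1.3e-03 -1.0e+00] travel [0.02 0.06 0.01] spin(+=cw from above) 48.89 q6 -2.34
```

```bash
python3 -m handwheel '{"travel":[[0,0,0],[0,0,0],[0,0,0],[0,0,-0.3],[0,0,-0.5],[0,0,-1.5],[0,0,-3],[0,0,-1],[0,0,0],[0,0,0]],"spin":[-1,7,5,0,0,0,0,0,0,0],"fingers":[20,20,20,20,20,20,20,20,20,20]}'
python3 - <<'E'
from h import *
import pickle
def slot(i,im,xy,nm):
    c=px(i,[*xy,.107]); r=10; Y,X=np.mgrid[:480,:640]; m=np.hypot(X-c[0],Y-c[1])<r
    g=im.max(2).astype(float); th=np.percentile(g[m],25); p=np.argwhere(m&(g<th))[:,::-1]
    w=np.array([pw(i,q,.106)[:2] for q in p]); u,s,v=np.linalg.svd(w-w.mean(0)); print(nm,"ang",np.degrees(np.arctan2(v[0,1],v[0,0]))%180,"aspect",s[0]/s[1],"mean",w.mean(0),th)
slot(pickle.load(open("w4.pkl","rb")),cv2.imread("pics/w4.png"),(.555,-.0487),"b locked")
slot(pickle.load(open("w6.pkl","rb")),cv2.imread("pics/w6.png"),(.5558,-.0495),"b released")
slot(pickle.load(open("w7.pkl","rb")),cv2.imread("pics/w7.png"),(.5546,.0463),"a locked")
i,im=snap("wrist","pics/w8.png"); pickle.dump(i,open("w8.pkl","wb"))
print([(np.round(d["location"],1),pw(i,d["location"][::-1],.1).round(4),round(d["confidence"],2)) for d in spot_point("wrist","head_a")])
slot(i,im,(.5552,.0468),"a now")
slot(i,im,(.5552,-.049),"b now")
plan(.555,.0468,.267,0)
E
```

```text
time_s: 19.68
eef_pos: [0.5547, 0.0464, 0.2671]
orientation: [0.899, -0.439, -0.001, 0.0]
force: [-0.8, 0.7, -1.2]
gripper_width: 0.0273
grip_force: 60.6
b locked ang 97.40645964863165 aspect 4.981836666569362 mean [ 0.55510383 -0.0484074 ] 74.0
b released ang 177.84621528011738 aspect 5.039874531565318 mean [ 0.55568133 -0.0498058 ] 65.5
a locked ang 97.24524825568587 aspect 4.9768679523816655 mean [0.55501149 0.04663606] 56.5
cam drift mm [ 0.07 -0.01  0.24]
[(array([224.3, 318. ]), array([0.5563, 0.0507, 0.1   ]), 0.87), (array([139.2, 387.1]), array([ 0.5556, -0.0477,  0.1   ]), 0.64), (array([133.8, 299.2]), array([ 0.6193, -0.0037,  0.1   ]), 0.57)]
a now ang 177.78265462537797 aspect 5.004845806424403 mean [0.55492098 0.04608022] 56.0
b now ang 177.76268965115727 aspect 4.744372036921096 mean [ 0.55414265 -0.04945453] 79.75
t 19.77 pos [0.5546 0.0465 0.2669] yaw -142.02 axisz [-2.2e-03 -3.0e-04 -1.0e+00] travel [ 0.   -0.06 -0.01] spin(+=cw from above) 37.98 q6 -2.15
```

Both slots now read 177.8°, so both fasteners are at the released stop. Returning the driver to its hole.

```bash
python3 -m handwheel '{"travel":[[1.5,2.5,0],[3,5,0],[3,5,0],[3,5,0],[3,5,0],[3,5,0],[1.6,2.67,0],[0.8,1.4,0],[0,0,0],[0,0,0],[0,0,0],[0,0,0]],"spin":[0,0,0,0,0,0,0,0,8,7,0,0],"fingers":[20,20,20,20,20,20,20,20,20,20,20,20]}'
python3 -c 'from h import *;plan(.4222,-.2968,.111,23)'
```

```text
time_s: 21.28
eef_pos: [0.4228, -0.2961, 0.2678]
orientation: [0.835, -0.551, -0.0, -0.0]
force: [-0.6, -0.5, -0.5]
gripper_width: 0.0272
grip_force: 60.7
t 21.27 pos [ 0.4228 -0.2961  0.2678] yaw -156.87 axisz [-3.e-04  4.e-04 -1.e+00] travel [ 0.05  0.08 15.68] spin(+=cw from above) 0.13 q6 -2.59
```

```bash
python3 -m handwheel '{"travel":[[0.05,0.08,2],[0,0,4],[0,0,1.5],[0,0,0.7],[0,0,0.6],[0,0,0.6],[0,0,0]],"spin":[0,0,0,0,0,0,0],"fingers":[20,20,20,20,20,20,20]}'
python3 -c 'from h import *;print(get_state()["wrist_torque"]);plan(.4222,-.2968,.111,23)'
```

```text
time_s: 22.15
eef_pos: [0.4222, -0.2975, 0.174]
orientation: [0.834, -0.552, 0.0, 0.0]
force: [0.4, -0.2, -0.5]
gripper_width: 0.0272
grip_force: 60.6
[ 0.07049871  0.09667223 -0.0091741 ]
t 22.15 pos [ 0.4222 -0.2975  0.174 ] yaw -157.02 axisz [ 1.e-04 -1.e-04 -1.e+00] travel [-0.07 -0.03  6.3 ] spin(+=cw from above) -0.02 q6 -2.59
```

Tip is 15 mm inside the hole with no contact.

```bash
python3 -m handwheel '{"travel":[[0,0,1],[0,0,2],[0,0,2],[0,0,1],[0,0,0.25],[0,0,0]],"spin":[0,0,0,0,0,0],"fingers":[20,20,20,20,20,20]}'
python3 -m handwheel '{"travel":[[0,0,0],[0,0,0],[0,0,0],[0,0,0],[0,0,-0.5],[0,0,-3],[0,0,-6],[0,0,-6],[0,0,-2],[0,0,0],[0,0,0]],"spin":[0,0,0,0,0,0,0,0,0,0,0],"fingers":[100,100,100,100,100,100,100,100,100,100,100]}'
python3 - <<'E'
from h import *
i,im=snap("wrist","pics/w9.png")
for n in["driver","cross_driver"]: print(n,[(np.round(d["rect"],1),round(d["confidence"],2)) for d in recognise("wrist",n)][:2])
print(px(i,[.4222,-.2968,.168]),px(i,[.4222,-.2968,.088]))
b,g,r=[im[:,:,k].astype(int) for k in range(3)]
p=np.argwhere((r>1.8*g)&(r>50))[:,::-1]; p=p[np.hypot(*(p-px(i,[.4222,-.2968,.14])).T)<45];print(len(p),p.min(0),p.max(0),p.mean(0))
plan(.5552,-.001,.29,178)
E
```

```text
time_s: 22.9
eef_pos: [0.4224, -0.2977, 0.1119]
orientation: [0.834, -0.552, 0.0, -0.0]
force: [-0.3, 1.0, -0.8]
gripper_width: 0.0275
grip_force: 60.6
time_s: 24.28
eef_pos: [0.4216, -0.2971, 0.2853]
orientation: [0.834, -0.552, -0.001, -0.0]
force: [-0.1, -0.7, -0.2]
gripper_width: 0.0853
grip_force: 0.0
cam drift mm [ 0.1  -0.07  0.49]
driver [(array([ 84.5, 330.3,  66.6, 124.9]), 0.49)]
cross_driver [(array([347.2, 112.9,  45. ,  40.3]), 0.77)]
[321.40737431 236.16346714] [321.51081227 214.74872027]
810 [304 198] [338 249] [320.67037037 216.80740741]
t 24.43 pos [ 0.4214 -0.2969  0.2849] yaw -157.02 axisz [-0.0027  0.0019 -1.    ] travel [-22.02 -23.87  -0.49] spin(+=cw from above) 24.98 q6 -2.59
```

```bash
python3 -m handwheel '{"travel":[[-2,-2.17,0],[-4,-4.34,0],[-4,-4.34,0],[-4,-4.34,0],[-4,-4.34,0],[-2.7,-2.9,0],[-1.3,-1.44,0],[0,0,0],[0,0,0],[0,0,0],[0,0,0],[0,0,0],[0,0,0]],"spin":[0,0,0,0,0,0,0,8,9,8,0,0,0],"fingers":[100,100,100,100,100,100,100,100,100,100,100,100,100]}' 50
python3 - <<'E'
from h import *
i,im=snap("wrist","pics/w10.png")
g=spot_point("wrist","panel_grip"); print([(np.round(d["location"],1),pw(i,d["location"][::-1],.126).round(4),round(d["confidence"],2)) for d in g])
c=px(i,[.5552,-.001,.126]);print(c)
Y,X=np.mgrid[:480,:640]; m=(im.max(2)<70)&(abs(X-c[0])<25)&(abs(Y-c[1])<70); 
n,l,st,cc=cv2.connectedComponentsWithStats(m.astype(np.uint8)); print(st[1:],cc[1:])
k=1+np.argmax(st[1:,4]); p=np.argwhere(l==k)[:,::-1]
for y in range(st[k,1],st[k,1]+st[k,3],4):
    xs=p[p[:,1]==y][:,0]; print(y,xs.min(),xs.max(),pw(i,(xs.mean(),y),.126).round(4))
plan(.5552,-.001,.107,178)
E
```

```text
time_s: 26.05
eef_pos: [0.5559, -0.002, 0.2864]
orientation: [-0.695, 0.719, 0.0, -0.0]
force: [-0.4, 0.3, 0.9]
gripper_width: 0.0853
grip_force: 0.0
cam drift mm [-0.01 -0.07 -0.05]
[(array([221.6, 322.4]), array([ 0.5559, -0.0038,  0.126 ]), 0.84)]
[323.284227   224.51272882]
[[317 186  18  73 757]
 [315 257   2   3   3]
 [314 262  23   5 107]
 [324 281   1   2   2]
 [327 282   1   1   1]] [[323.1321004  224.2668428 ]
 [315.66666667 258.        ]
 [324.77570093 263.85046729]
 [324.         281.5       ]
 [327.         282.        ]]
186 321 322 [ 0.5556 -0.0366  0.126 ]
190 318 325 [ 0.5557 -0.033   0.126 ]
194 318 326 [ 0.5554 -0.0294  0.126 ]
198 318 326 [ 0.5555 -0.0257  0.126 ]
202 318 326 [ 0.5557 -0.0221  0.126 ]
206 318 326 [ 0.5558 -0.0184  0.126 ]
210 317 327 [ 0.5559 -0.0147  0.126 ]
214 318 328 [ 0.5551 -0.0109  0.126 ]
218 318 328 [ 0.5553 -0.0072  0.126 ]
222 318 328 [ 0.5554 -0.0034  0.126 ]
226 318 329 [5.55e-01 4.00e-04 1.26e-01]
230 318 329 [0.5552 0.0043 0.126 ]
234 318 329 [0.5553 0.0081 0.126 ]
238 319 329 [0.555 0.012 0.126]
242 319 329 [0.5551 0.016  0.126 ]
246 318 329 [0.5557 0.0199 0.126 ]
250 319 329 [0.5554 0.0239 0.126 ]
254 319 331 [0.5545 0.0279 0.126 ]
258 324 324 [0.5556 0.0319 0.126 ]
t 26.15 pos [ 0.556  -0.0019  0.2865] yaw 178.0 axisz [-1.e-04 -0.e+00 -1.e+00] travel [-0.09  0.08 17.95] spin(+=cw from above) 0.0 q6 -1.54
```

```bash
python3 -m handwheel '{"travel":[[-0.06,0.06,3],[0,0,5],[0,0,5],[0,0,3],[0,0,1.2],[0,0,0.6],[0,0,0],[0,0,0],[0,0,0],[0,0,0],[0,0,0],[0,0,0],[0,0,0],[0,0,0]],"spin":[0,0,0,0,0,0,0,0,0,0,0,0,0,0],"fingers":[100,100,100,100,100,100,100,100,0,0,0,0,0,0]}' 50
python3 -c 'from h import *;print(get_state()["wrist_torque"]);plan(.43,.377,.3,178)'
```

```text
time_s: 27.9
eef_pos: [0.5555, -0.0011, 0.1086]
orientation: [-0.695, 0.719, -0.0, 0.0]
force: [-0.6, -0.5, 2.5]
gripper_width: 0.0081
grip_force: 48.5
[0.0399157  0.08614644 0.01006106]
t 27.9 pos [ 0.5555 -0.0011  0.1086] yaw 177.98 axisz [ 1.e-04  0.e+00 -1.e+00] travel [-37.35  13.87 -19.14] spin(+=cw from above) -0.02 q6 -1.54
```

```bash
python3 -m handwheel '{"travel":[[0,0,0],[0,0,0],[0,0,-0.3],[0,0,-0.7],[0,0,-1],[0,0,-1],[0,0,0]],"spin":[0,0,0,0,0,0,0],"fingers":[0,0,0,0,0,0,0]}' 80
```

```text
time_s: 28.78
eef_pos: [0.5565, -0.0011, 0.1399]
orientation: [-0.694, 0.719, -0.001, 0.001]
force: [-0.0, 0.8, -2.9]
gripper_width: 0.0076
grip_force: 77.9
```

```bash
python3 -m handwheel '{"travel":[[0,0,-2],[0,0,-4],[0,0,-2],[0,0,-0.5],[0,0,0]],"spin":[0,0,0,0,0],"fingers":[0,0,0,0,0]}'
python3 - <<'E'
from h import *
print(get_state()["force"],get_state()["wrist_torque"])
get_image("top")
i=camera_info("top")
for n in("panel","tray"):
  d=silhouettes("top",n)[0]; s=get_state(); z={"panel":s["eef_pos"][2]+.019-.026,"tray":.018}[n]
  p=np.argwhere(d["region"])[:,::-1]; w=np.array([pw(i,q,z)[:2] for q in p],np.float32)*1000
  print(n,d["confidence"],[np.round(v,1) for v in cv2.minAreaRect(w)],z)
plan(.43,.377,.2,178)
E
```

```text
time_s: 29.4
eef_pos: [0.5552, -0.0011, 0.223]
orientation: [-0.694, 0.72, 0.0, -0.0]
force: [1.0, 0.3, -3.5]
gripper_width: 0.0074
grip_force: 78.2
[ 1.02454835  0.31999697 -3.47219943] [-0.02692068  0.02301009  0.01282485]
panel 0.66 [array([554.2, -74. ]), array([  7.1, 105.9]), np.float64(88.2)] 0.2151700652882682
tray 0.73 [array([429.8, 376.7]), array([219.8, 204.2]), np.float64(8.5)] 0.018
t 29.55 pos [ 0.5545 -0.0011  0.2221] yaw 177.97 axisz [-0.0027 -0.     -1.    ] travel [-37.35  13.78   2.24] spin(+=cw from above) -0.03 q6 -1.54
```

```bash
python3 -m handwheel '{"travel":[[-2,0.7,0],[-4,1.5,0],[-5.2,1.9,0],[-5.2,1.9,0],[-5.2,1.9,0],[-5.2,1.9,0],[-5,1.9,0],[-3.5,1.3,0],[-2.05,0.78,0],[0,0,0],[0,0,0],[0,0,0],[0,0,0]],"spin":[0,0,0,0,0,0,0,0,0,-5,-5.5,0,0],"fingers":[0,0,0,0,0,0,0,0,0,0,0,0,0]}'
python3 -c 'from h import *;print(get_state()["wrist_torque"]);plan(.43,.377,.036,8.5)'
```

```text
time_s: 31.18
eef_pos: [0.4309, 0.3766, 0.2234]
orientation: [0.757, -0.654, 0.0, 0.0]
force: [-0.0, 0.2, -3.0]
gripper_width: 0.0069
grip_force: 78.0
[-0.02050336 -0.0378456  -0.01699924]
t 31.18 pos [0.4309 0.3766 0.2234] yaw -171.63 axisz [-3.e-04 -4.e-04 -1.e+00] travel [-0.06  0.07 18.74] spin(+=cw from above) -0.13 q6 -1.0
```

```bash
python3 -m handwheel '{"travel":[[0,0,2.5],[0,0,4],[0,0,4],[0,0,3],[0,0,2],[0,0,1.2],[0,0,0.6],[0,0,0]],"spin":[0,0,0,0,0,0,0,0],"fingers":[0,0,0,0,0,0,0,0]}'
```

```text
time_s: 32.17
eef_pos: [0.4312, 0.3771, 0.0507]
orientation: [0.757, -0.653, 0.0, -0.0]
force: [0.1, 0.8, -2.3]
gripper_width: 0.0072
grip_force: 78.2
```

```bash
python3 -m handwheel '{"travel":[[0,0,0.6],[0,0,0.5],[0,0,0.3],[0,0,0]],"spin":[0,0,0,0],"fingers":[0,0,0,0]}'
python3 -c 'from h import *;print(get_state()["force"],get_state()["wrist_torque"])'
python3 -m handwheel '{"travel":[[0,0,0.15],[0,0,0.1],[0,0,0],[0,0,0]],"spin":[0,0,0,0],"fingers":[0,0,0,0]}'
python3 -c 'from h import *;print(get_state()["force"],get_state()["wrist_torque"])'
```

```text
time_s: 32.67
eef_pos: [0.4307, 0.3768, 0.0362]
orientation: [0.757, -0.653, -0.0, 0.0]
force: [-0.2, -0.5, -3.6]
gripper_width: 0.0072
grip_force: 78.2
[-0.17004777 -0.5022223  -3.60502489] [-0.00957927 -0.01455457  0.00818133]
time_s: 33.17
eef_pos: [0.431, 0.377, 0.0341]
orientation: [0.757, -0.653, 0.0, -0.0]
force: [-0.5, -0.1, -2.3]
gripper_width: 0.007
grip_force: 78.2
[-0.46198844 -0.10279792 -2.33537973] [0.00030738 0.00796129 0.05074811]
```

```bash
python3 -m handwheel '{"travel":[[0,0,0.1],[0,0,0.1],[0,0,0]],"spin":[0,0,0],"fingers":[0,0,0]}'
python3 -m handwheel '{"travel":[[0,0,0.1],[0,0,0.05],[0,0,0]],"spin":[0,0,0],"fingers":[0,0,0]}'
```

```text
time_s: 33.55
eef_pos: [0.4308, 0.3769, 0.0319]
orientation: [0.757, -0.653, -0.0, 0.0]
force: [-0.7, 0.1, -3.2]
gripper_width: 0.0073
grip_force: 78.2
time_s: 33.92
eef_pos: [0.431, 0.377, 0.0308]
orientation: [0.757, -0.653, 0.0, -0.0]
force: [-0.6, -0.6, 0.2]
gripper_width: 0.007
grip_force: 78.4
```

```bash
python3 -m handwheel '{"travel":[[0,0,0.05],[0,0,0]],"spin":[0,0],"fingers":[0,0]}'
python3 -m handwheel '{"travel":[[0,0,0],[0,0,0],[0,0,0],[0,0,-0.5],[0,0,-2],[0,0,-5],[0,0,-6],[0,0,-6],[0,0,-3],[0,0,0],[0,0,0]],"spin":[0,0,0,0,0,0,0,0,0,0,0],"fingers":[40,60,60,60,60,60,60,60,60,60,60]}'
python3 - <<'E'
from h import *
im=get_image("wrist"); i=camera_info("wrist"); hs=cv2.cvtColor(im,cv2.COLOR_RGB2HSV)
m=cv2.inRange(hs,(35,80,30),(50,255,255)); m=cv2.morphologyEx(m,cv2.MORPH_CLOSE,np.ones((25,25)))
n,l,st,c=cv2.connectedComponentsWithStats(m)
for k in range(1,n):
  if st[k,4]>1000:
    w=np.array([pw(i,q,.022)[:2] for q in np.argwhere(l==k)[:,::-1]],np.float32)*1000
    print(st[k],[np.round(v,1) for v in cv2.minAreaRect(w)])
for n in("driver","panel","panel_grip"): print(n,[(np.round(d["rect"],1),round(d["confidence"],2)) for d in (get_image("side") is not None and recognise("side",n))[:2]])
ic=camera_info("side"); print("expected side px: grip",px(ic,[.431,.377,.048]),"driver top",px(ic,[.422,-.297,.168]),"handle bottom",px(ic,[.422,-.297,.088]))
E
```

```text
time_s: 34.17
eef_pos: [0.431, 0.377, 0.0307]
orientation: [0.757, -0.653, 0.0, -0.0]
force: [-2.1, -1.6, 5.1]
gripper_width: 0.0073
grip_force: 78.9
time_s: 35.55
eef_pos: [0.4305, 0.3767, 0.2542]
orientation: [0.757, -0.653, -0.0, 0.001]
force: [-0.2, -0.3, -0.4]
gripper_width: 0.0509
grip_force: 0.0
[  270   139   102   132 12514] [array([430.8, 375.7]), array([108.5, 148.1]), np.float64(9.3)]
driver [(array([236.9, 327.2,  26.8,  52.1]), 0.95)]
panel [(array([228. , 181. ,  43. ,  28.6]), 0.67)]
panel_grip [(array([225.4, 178.4,  47.6,  31.5]), 0.91)]
expected side px: grip [247.16104977 186.24063448] driver top [245.50653895 331.12862234] handle bottom [251.24468473 369.66014824]
```

The panel measures 108.5 × 148 mm and is level and centred in the tray. The driver stands upright at its hole. Handing in.

```bash
python3 -c 'from cell import *;print(finish_job())'
```

```text
the job is handed in; nothing more can be done
None
```

I released both fasteners with the red screwdriver and stood it back in its hole, then set the panel level in the tray with the handle up and handed the job in at about 36 s; I viewed 11 pictures, one more than the limit of 10.

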